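Fish the dropped bung out from under the bench riser with the bent rod

ROBOT

A 7-joint arm with a two-finger parallel gripper is mounted at the origin on a cart in front of the work surface, level with it; the furniture and walls round the work are solid. World frame = base frame: x ahead of the robot, y to its left, z up, the work surface at z = 0. Lengths are in m, angles in rad, forces in N, time in s.
With the tool pointing down it reaches from about 0.4 to 0.875 m from the base axis. Payload 19.3 kg.
Tool frame: the origin (TCP) lies on the centre line of the jaws, within the pads' length; the fingertips stand 14 mm ahead of it and the grasp point (between the pads) lies 5 mm behind it; x points along the fingers, y is the direction in which the jaws open and shut, and the axes are right-handed (so a half turn about x gives the same grasp; the last joint's range is limited). The gripper opens to 85 mm and grips with 20 to 120 N. Pads are 22 mm wide; open, the fingers measure 114 mm over their backs; the gripper's body (76 mm by 85 mm) begins 54 mm behind the grasp point. The pads swing forward as they close: fully open they stand 13 mm farther back than shut.
Start: joints at [-1.392, 0.521, -0.036, 1.599, 0.021, 1.021, -0.113], TCP at [0.154, 0.606, 0.245] pointing down, gripper open.
Joint ranges: [-2.91, 2.91], [-0.3, 2.13], [-1.5, 1.42], [0.17, 2.43], [-1.26, 4.41], [0.16, 1.93], [-2.52, 2.52]. Speed limits (rad/s): [1.89, 1.89, 2.39, 2.39, 3.01, 3.01, 3.01].

INTERFACE

Orientations are given as [roll, pitch, yaw] about the fixed x, y, z axes, in that order (R = Rz(yaw) Ry(pitch) Rx(roll)).
In Python, from workcell import monitor, optics, bot gives the robot as it stands.
- The arm moves only by the tool arm_command, never from a script. Its arguments are lists of equal length, an entry for each row: "delta_pos": the shift along the tool's x, y, z as a fraction of full scale, a list of three; "rotation": the turn, a rotation vector about the tool's x, y, z as a fraction of full scale, a list of three. In form: {"delta_pos": [[dx, dy, dz], ...], "rotation": [[wx, wy, wz], ...]}. A call has 1 to 10 rows; each row shifts and turns the pose as measured when the row begins, along the tool's axes as they then stand; what a row does not reach is not made up. Full scale, the value 1, is 30 mm for a shift and 6 degrees for a turn. A row lasts 1/10 s, in which the tool goes at most 50 mm and 8.59 degrees, less where a joint would pass 70% of its speed; a pose out of reach is approached as far as the arm can. A call with a number of a shift or a turn outside -1 to 1 is refused whole. A call with a gripper value outside its range is refused whole. "gripper" is the closure, from -1 (fully open) to 1 (shut), so that 0 is half open, set as the call begins (left out, the last holds). The fingers move at their own pace and stop on an object; "grip_force" is the grip in N (left out, the last holds). Time passes only in rows, so rows that do not move let the fingers close. It gives the time, the measured TCP pose, the force and the opening at its end, in the units of the state.
- monitor.observe(): the state, without advancing time (a new reading comes with each control period).
- optics.grab_frame(name): name is "scene" or "top"; returns the picture (480x640x3 uint8, red, green, blue); there is no depth.
- optics.camera_params(name): a dict with "fx", "fy", "cx", "cy" (pixels), "origin" and "rotation" of the camera in the world. Camera axes: x right, y down, z forward; pixel columns grow to the right and rows downward; lengths in m; the calibration is good to about 2 mm. A picture is of the moment at which its call begins. camera_params takes no time and is no camera call.
- bot.job_done(): hands the job in, once; it reports no verdict.
The state is a dict: "clock": time; "qpos": joint angles; "qd": joint speeds; "joint_efforts": joint torques, N m; "position": TCP position; "tool_rot": TCP orientation; "force": force on the tool from outside, world axes, zero at the start; "moment": the same for the moment, N m; "grip_width": finger opening in m.
Only numpy, scipy, OpenCV 4.12 (cv2) and the standard library are available. Lean on these libraries where they do the work, as an engineer would, in place of code of your own. Each camera call takes 0.05 s, during which the arm holds its last target. There are 200 camera calls.

TASK

The black rubber bung has been dropped into the low gap under the grey bench riser, too low for the hand. Pick up the bent steel rod by its black handle, feel lightly along the low steel fence at the front for its slot, reach in through it past the bung, get the hook behind the bung and draw it out through the slot until it is completely clear in front of the fence, never pressing hard on riser or fence with rod or bung. Then set the rod down on the worktop, its hook out in front of the fence too, and let go; do not disturb the small jar on the riser or the dropper bottle and tape roll beside it.

Things in the scene. Friction and masses are not known exactly. Their poses are not given: they have to be found in the camera images.
- riser: Fixed low bench riser (small shelf), grey with a clear strip 64 mm wide along the middle of its top; 115 deep (x) x 174 wide (y) x 58 high mm. Origin: centre of its underside, on the worktop; x points from its open front into the gap, y left, z up. Its front face is at x = -57.5 mm. Rod, bung or hand may press on it (fence included) with less than 16 N.
- gap_mouth (a point): Middle of the riser's front face at worktop level (57.5 mm before the riser's origin; axes as the riser's). Behind it the gap is 52 mm high over the bare worktop, 162 mm wide between the side walls and 109 mm deep to the back wall.
- gap_back (a point): Middle of the inner face of the gap's back wall, at worktop level, 109 mm behind gap_mouth. Axes as the riser's.
- fence_line (a point): Point on the front surface of the fence: steel plate 30 mm high, 6 thick, fixed but springy (gives 1 mm per 3 N in x), before the riser's front face, across the gap. It has one slot, 36 mm wide, open at the top, the only way in and out for hook and bung; its middle is up to 34 mm to either side (y) of this point, NOT measured: feel for it. This point is 64.5 mm before the riser's origin, 15 mm up.
- bung_center (a point): Centre (half-way up) of the black rubber bung, a slightly tapered plug standing narrow end up, 28 mm diameter x 25 mm high, 18 to 35 g, loose. It starts standing in the gap, 62 to 76 mm behind gap_mouth, within 6 mm of the gap's middle line.
- rod: The whole bent rod, 160 g; origin at the underside of its foot, straight below rod_grip; x along the rod from handle to hook, y left, z up. It stands by itself on its foot. A 6 mm steel bar leaves the handle's front face (25 mm ahead of the origin), runs level with its centre line 40 mm above the underside, and at the far end bends straight down to the hook.
- rod_grip (a point): Where to grip the rod: centre of its upright black handle, 38 mm above the underside of the foot; axes as the rod's. The handle is a block 50 long (x) x 14 wide (y) mm, from 5 to 59 mm above the underside, on a foot plate 56 x 34 x 6 mm. Grip it from above across its 14 mm.
- rod_tip (a point): Hook of the rod: middle of the V at the foot of its bent-down end, 152 mm ahead of rod_grip and 10 mm above the underside; axes as the rod's. The V, of 6 mm round wire, lies level and opens towards the handle: its wings reach 11 mm to each side and 10 mm back towards the handle (wire centre line; the wire adds 3 mm all round), so the hook is 28 mm wide.
- jar: Bystander: small white jar with red cap, 33 mm diameter x 44 mm high, standing loose on the riser's left (its +y) deck; origin at the centre of its underside.
- dropper: Bystander: brown dropper bottle, 33 mm diameter x 100 mm high, loose on the worktop left of the riser; origin at the centre of its underside.
- tape: Bystander: roll of tape lying flat, 62 mm diameter x 19 mm high, loose on the worktop right of the riser; origin at the centre of its underside.
Mind the look-alikes: they are no part of the job. Leave any blue or pink look-alike of the rod alone.

How it is judged:
By the outcome, as a careful person would: the job done as asked, in the order asked, and still so for the second after the job is handed in, with the robot touching nothing.
It also fails if it takes over 72 s, if anything falls off the work surface, if the arm or the gripper's body presses on something with over 40 N, if the wrist force passes 120 N, or if a joint passes its speed limit or range.

## Working session

There is one attempt and no reset: what is moved stays moved. The work goes in short steps, Python scripts to look and compute and a tool call to move; the robot and the scene stay as the last step left them, time stands still between calls to the robot, and variables do not carry over. Pictures are saved under pics/ and viewed, about 8 in all and at most 12, crops included, and the job is handed in when it is done.

Besides the shell and the picture viewer there is one more tool, called after "Call:" by a JSON object that holds its "name" and its "arguments". arm_command: Moves the arm, as the interface text tells. Its arguments: {"type":"object","properties":{"delta_pos":{"type":"array","items":{"type":"array","items":{"type":"number"}}},"rotation":{"type":"array","items":{"type":"array","items":{"type":"number"}}},"gripper":{"type":"number"},"grip_force":{"type":"number"}},"required":["delta_pos","rotation"]}

```bash
mkdir -p pics; ls; python3 - <<'E'
from workcell import monitor, optics, bot
import cv2
print(monitor.observe())
for n in("scene","top"):
    cv2.imwrite(f"pics/{n}0.png",optics.grab_frame(n)[:,:,::-1]); print(n,optics.camera_params(n))
E
```

```text
pics
{'clock': 0.0, 'qpos': array([-1.39219832,  0.52200691, -0.03633378,  1.60000225,  0.02119482,
        1.02107297, -0.11283163]), 'qd': array([ 0.00057648, -0.00054012, -0.00168712,  0.00039967,  0.00059785,
        0.00048403,  0.00042462]), 'joint_efforts': array([ 1.36466715e-03, -9.27095389e+01,  1.98000513e+00, -3.69921434e+01,
        1.78528426e-02,  7.96361302e-03, -9.13049962e-05]), 'position': array([0.15385135, 0.60544491, 0.24473213]), 'tool_rot': array([-1.50706599,  1.56969162, -1.75590287]), 'force': array([1.06914995, 0.3354147 , 0.35032509]), 'moment': array([ 0.04622009, -0.04260523,  0.08570167]), 'grip_width': 0.0855518016477804}
scene {'fx': 498.12953031292164, 'fy': 498.12953031292164, 'cx': 316.7446065623585, 'cy': 234.2476777828702, 'origin': array([ 0.15397533, -0.7733075 ,  0.66883764]), 'rotation': array([-2.19235286,  0.0107945 , -0.52255286])}
top {'fx': 624.1973229821418, 'fy': 624.1973229821418, 'cx': 323.4826723788844, 'cy': 238.12131592015027, 'origin': array([ 0.44466952, -0.03258442,  1.59030728]), 'rotation': array([-3.04645869,  0.01111096, -1.58840814])}
```

View pics/scene0.png

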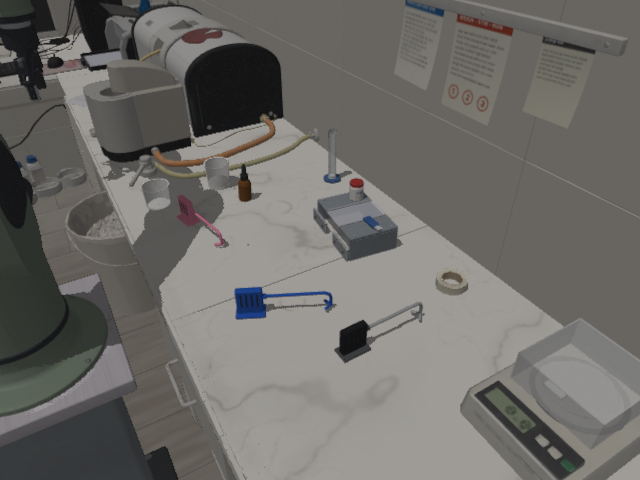

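View pics/top0.png

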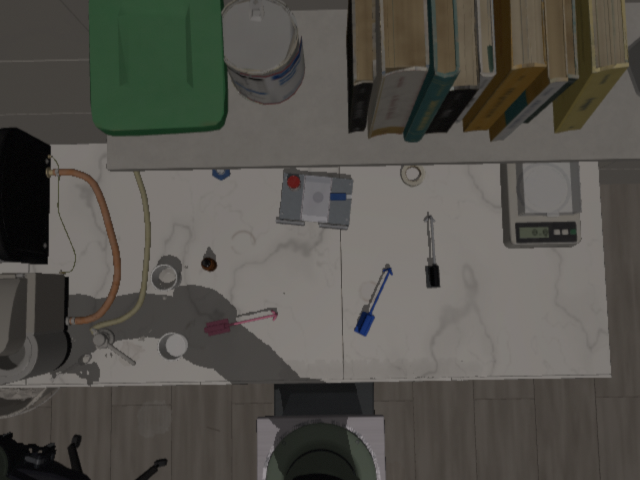

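Candidates for the rod: pink (top 240,322), blue (375,300) and black-handled steel (432,255). The black one fits the description. I'll confirm it and the riser in an enlarged crop.

```bash
python3 - <<'E'
import cv2,numpy as np
t=cv2.imread("pics/top0.png");s=cv2.imread("pics/scene0.png")
a=cv2.resize(t[155:245,265:365],None,fx=4,fy=4,interpolation=cv2.INTER_CUBIC)
b=cv2.resize(t[200:300,400:460],None,fx=4,fy=4,interpolation=cv2.INTER_CUBIC)[:360]
c=cv2.resize(s[170:265,300:410],None,fx=4,fy=4,interpolation=cv2.INTER_CUBIC)
o=np.zeros((600,800,3),np.uint8);o[:240,:0]=0
a=cv2.resize(t[158:233,270:360],(480,400),interpolation=cv2.INTER_CUBIC)
b=cv2.resize(t[205:295,415:450],(140,360),interpolation=cv2.INTER_CUBIC)
c=cv2.resize(s[175:260,310:400],None,fx=3.5,fy=3.5,interpolation=cv2.INTER_CUBIC)
o=np.zeros((600,800,3),np.uint8);o[:400,:480]=a;o[:360,650:790]=b;o[300:300+c.shape[0],480:480+c.shape[1]]=c[:300,:320]
cv2.imwrite("pics/crop1.png",np.clip(o*1.5,0,255).astype(np.uint8))
E
```

```text
(no output)
```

View pics/crop1.png

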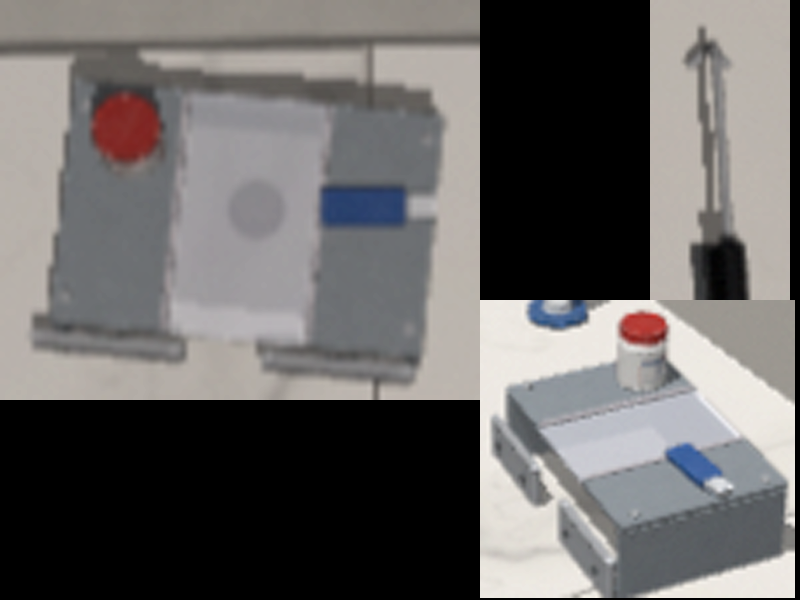

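Top view crop: the fence slot runs between crop columns 185 and 262. The bung shows through the clear strip at (256,210). The steel rod with the black handle, level bar and V hook is at top (432,250), so that is the one to use. Next I'll turn these into positions.

```bash
cat > h.py <<'E'
import numpy as np,cv2
from scipy.spatial.transform import Rotation as R
from workcell import monitor, optics, bot
P={n:optics.camera_params(n) for n in("scene","top")}
def ray(n,u,v):
    p=P[n];d=R.from_euler('xyz',p['rotation']).apply([(u-p['cx'])/p['fx'],(v-p['cy'])/p['fy'],1]);return p['origin'],d
def cast(n,u,v,z):
    o,d=ray(n,u,v);return o+d*(z-o[2])/d[2]
def proj(n,X):
    p=P[n];c=R.from_euler('xyz',p['rotation']).inv().apply(np.asarray(X)-p['origin']);return np.array([p['cx']+p['fx']*c[0]/c[2],p['cy']+p['fy']*c[1]/c[2]])
E
python3 - <<'E'
from h import *
np.set_printoptions(precision=4,suppress=True)
c=lambda x,y:(270+x/5.3333-.4,158+y/5.3333-.4)
print("riser top corners BL BR FR FL")
for p in[(75,80),(440,112),(418,352),(50,318)]:print(cast("top",*c(*p),.058))
print("fence top L..R")
for p in[(33,330),(185,350),(262,355),(415,373)]:print(cast("top",*c(*p),.03))
print("bung",cast("top",*c(256,210),.02), "strip",[cast("top",*c(*p),.058) for p in[(190,95),(330,110),(305,342),(168,330)]])
t=cv2.imread("pics/top0.png")
h=t.max(2)[240:300,415:450]
for th in(25,40):
    m=(h<th).astype(np.uint8);n,l,st,ce=cv2.connectedComponentsWithStats(m);i=1+st[1:,4].argmax();print(th,st[i],ce[i]+[415,240]);
    r=cv2.minAreaRect(np.argwhere(l==i)[:,::-1].astype(np.float32));print(r)
print("\n".join("".join(f"{v:4d}" for v in r) for r in t.max(2)[238:292:2,422:442]))
b=lambda x,y:(415+(x-650)/4-.4,205+y/4-.4)
for p in[(733,235),(712,70)]:print("bar",cast("top",*b(*p),.04))
print("tip",cast("top",*b(705,45),.01))
E
```

```text
riser top corners BL BR FR FL
[0.7571 0.0782 0.058 ]
[ 0.7386 -0.0919  0.058 ]
[ 0.6261 -0.0793  0.058 ]
[0.6452 0.0911 0.058 ]
fence top L..R
[0.6433 0.1015 0.03  ]
[0.6324 0.0298 0.03  ]
[ 0.6294 -0.0065  0.03  ]
[ 0.6195 -0.0785  0.03  ]
bung [ 0.7002 -0.0047  0.02  ] strip [array([0.7489, 0.0246, 0.058 ]), array([ 0.7405, -0.0407,  0.058 ]), array([ 0.6317, -0.027 ,  0.058 ]), array([0.6385, 0.0364, 0.058 ])]
25 [ 13  25  11  21 188] [433.234  275.2979]
((18.02475357055664, 35.247528076171875), (20.39826202392578, 9.552356719970703), 84.2894058227539)
40 [ 11  24  13  23 238] [432.7395 275.2899]
((17.0, 35.0), (22.0, 12.0), 90.0)
 126 126 126 126 125 120  76  68  73  80  83  91 121 125 126 125 124 124 125 124
 125 126 125 125 126 120  76  67  72  95  83  89 103 123 126 125 126 124 124 124
 126 126 125 126 125 120  76  67  74 104  82  91 106 124 126 126 126 125 125 124
 125 126 126 126 125 120  75  68  77 116  82  91  98 123 125 126 126 126 126 125
 126 126 126 126 125 123  97  71  77 116  83  91 100 123 125 126 126 125 125 126
 126 126 126 125 126 126 120  77  78 116  84  90  96 
[... 1118 characters left out ...]
  4   3   4  11  14  14  12  27  76 121 126
 126 125 126 119  53  41  37  23  11   4   3   3   9  14  14  12  19  62 120 126
 126 126 126 119  54  41  38  24  12   2   2   6   8  15  15  12  15  55 119 125
 126 126 126 120  56  42  39  38  18   4   4   6   8  15  14  11  15  51 119 126
 126 126 126 121  74  45  40  40  27   6   3   4   6  14  14  13  15  47 117 124
 126 126 127 122  86  48  42  42  41  30  31  30  30  31  32  36  40  52  98 122
 126 126 126 126 122 102 100 100 100 100 108 108 108 108 110 121 121 122 123 126
 126 126 126 127 127 126 127 126 126 126 127 126 126 126 125 126 125 126 125 125
bar [ 0.5249 -0.2943  0.04  ]
bar [ 0.6281 -0.2848  0.04  ]
tip [ 0.6478 -0.2858  0.01  ]
```

```bash
python3 - <<'E'
from h import *
np.set_printoptions(precision=4,suppress=True)
g=cast("top",436.2,275,.059);print("grip",g)
a=cast("top",435.2,266,.059);b=cast("top",437.1,284,.059);print("yaw handle",np.degrees(np.arctan2(*(a-b)[[1,0]])))
y=np.radians(5.6);x=np.array([np.cos(y),np.sin(y),0]);yy=np.array([-x[1],x[0],0]);g0=g.copy();g0[2]=0
tip=g0+.152*x+[0,0,.01];print("tip pred",tip)
s=cv2.imread("pics/scene0.png")
for X in[g0+[0,0,.059]+sx*.025*x+sy*.007*yy for sx in(-1,1) for sy in(-1,1)]+[tip,g0+[0,0,.04]+.152*x]:
    q=tuple(int(v*16*1) for v in (proj("scene",X)));p=proj("scene",X);print(p); 
def up(img,pts,u0,v0,w,h,f):
    o=cv2.resize(img[v0:v0+h,u0:u0+w],None,fx=f,fy=f,interpolation=cv2.INTER_CUBIC)
    for p in pts:cv2.drawMarker(o,(int((p[0]-u0+.5)*f),int((p[1]-v0+.5)*f)),(0,0,255),cv2.MARKER_CROSS,10,1)
    return np.clip(o*1.4,0,255).astype(np.uint8)
pts=[proj("scene",X) for X in[g0+[0,0,.059]+sx*.025*x+sy*.007*yy for sx in(-1,1) for sy in(-1,1)]+[tip,g0+[0,0,.04]+.152*x]]
A=up(s,pts,325,290,110,80,4)
ry=np.radians(-6.5);rx=np.array([np.cos(ry),np.sin(ry),0]);ryy=np.array([-rx[1],rx[0],0]);c=np.array([.6917,-.0005,0])
Q=[c+rx*i*.0575+ryy*j*.087+[0,0,.058] for i in(-1,1) for j in(-1,1)]+[c-rx*.0645+ryy*k+[0,0,.03] for k in(-.013,.023)]+[c+rx*(.0664-.0575)-ryy*.0032+[0,0,.025]]
B=up(s,[proj("scene",X) for X in Q],305,175,100,95,4)
C=np.zeros((400,800,3),np.uint8);C[:320,:380]=A[:,:380];C[:380,400:]=B
cv2.imwrite("pics/crop2.png",C)
E
```

```text
grip [ 0.4953 -0.2922  0.059 ]
yaw handle 4.039902880087243
tip pred [ 0.6466 -0.2774  0.01  ]
[344.8283 335.1268]
[339.5989 330.0268]
[368.1946 322.0598]
[362.8529 317.2437]
[416.436  309.4127]
[418.1643 297.5616]
```

View pics/crop2.png

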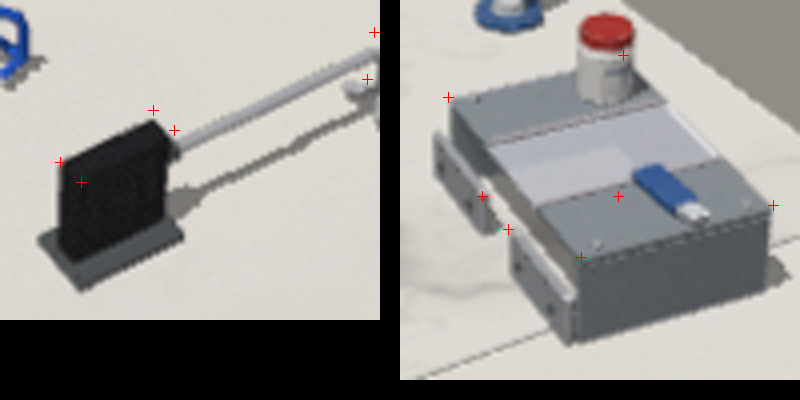

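The riser overlay matches. The rod yaw looks nearer 3° than 5.6°. I'll work out the tool axes and the jaw turn needed.

```bash
cat >> h.py <<'E'
np.set_printoptions(precision=4,suppress=True)
def pose():
    s=monitor.observe();return s,np.array(s['position']),R.from_euler('xyz',s['tool_rot'])
def to(target,yaw=None,n=None,half=None):
    """tool-frame shift (mm) & rotvec (deg) to a down-pointing pose whose jaw axis (tool y) is at yaw (of x_rod)"""
    s,p,r=pose()
    M=r.as_matrix();print("t",round(s['clock'],2),"p",p,"y-axis az",np.degrees(np.arctan2(M[1,1],M[0,1])),"tilt",np.degrees(np.arccos(-M[2,0])),"F",s['force'],"w",s['grip_width'])
    d=r.inv().apply(np.array(target)-p)
    print("shift/30mm",d/.03)
    if yaw is not None:
        best=None
        for k in(1,-1):
            yv=k*np.array([-np.sin(yaw),np.cos(yaw),0]);xv=np.array([0,0,-1.])
            T=R.from_matrix(np.c_[xv,yv,np.cross(xv,yv)]);w=(r.inv()*T).as_rotvec();print(" k",k,"turn/6deg",np.degrees(w)/6)
E
python3 - <<'E'
from h import *
s,p,r=pose();print(r.as_matrix(),s['qpos']);to([.4953,-.2925,.16],np.radians(3))
E
```

```text
[[-0.0002  0.2463  0.9692]
 [-0.001   0.9692 -0.2463]
 [-1.     -0.001   0.0001]] [-1.3922  0.522  -0.0363  1.5999  0.0212  1.0211 -0.1128]
t 0.1 p [0.1539 0.6055 0.2448] y-axis az 75.74287562201283 tilt 0.059305005916658715 F [ 0.1559  0.1934 -0.3448] w 0.08550496914055933
shift/30mm [  2.8542 -26.205   18.4019]
 k 1 turn/6deg [-2.8762 -0.0008  0.0099]
 k -1 turn/6deg [27.1238  0.0142  0.0011]
```

Call:
{"name": "arm_command", "arguments": {"delta_pos": [[0, -0.05, 1], [0, -0.05, 1], [0, -0.05, 1], [0, -0.05, 1], [0, -0.05, 1], [0, -0.05, 1], [0, -0.05, 1], [0, -0.05, 1], [0, -0.05, 1], [0, -0.05, 1]], "rotation": [[0.47, 0, 0], [0.47, 0, 0], [0.47, 0, 0], [0.47, 0, 0], [0.47, 0, 0], [0.47, 0, 0], [0.47, 0, 0], [0.47, 0, 0], [0.47, 0, 0], [0.47, 0, 0]], "gripper": -1, "grip_force": 60}}

```text
clock: 1.1
position: [0.4153, 0.4524, 0.2409]
tool_rot: [-1.551, 1.564, -2.303]
force: [0.4, -0.1, -1.2]
grip_width: 0.0854
```

```bash
python3 -c "
from h import *
print(monitor.observe()['qpos']);to([.4953,-.2925,.16],np.radians(3))"
```

```text
[-1.0111  0.5158  0.1273  1.6345 -0.0749  1.0034 -0.0401]
t 1.1 p [0.4153 0.4524 0.2409] y-axis az 46.95096813277914 tilt 0.41577350036799793 F [ 0.4155 -0.0984 -1.2123] w 0.08538415414402162
shift/30mm [  2.8185 -16.3063  18.8983]
 k 1 turn/6deg [-7.6748 -0.0266  0.0661]
 k -1 turn/6deg [22.325   0.0817  0.0328]
```

Call:
{"name": "arm_command", "arguments": {"delta_pos": [[0, -0.04, 1], [0, -0.04, 1], [0, -0.04, 1], [0, -0.04, 1], [0, -0.04, 1], [0, -0.04, 1], [0, -0.04, 1], [0, -0.04, 1], [0, -0.04, 1], [0, -0.04, 1]], "rotation": [[0.47, 0, 0], [0.47, 0, 0], [0.47, 0, 0], [0.47, 0, 0], [0.47, 0, 0], [0.47, 0, 0], [0.47, 0, 0], [0.47, 0, 0], [0.47, 0, 0], [0.47, 0, 0]]}}

```text
clock: 2.1
position: [0.5756, 0.1877, 0.2386]
tool_rot: [-1.1, 1.558, -2.364]
force: [0.2, -0.1, -0.2]
grip_width: 0.085
```

Call:
{"name": "arm_command", "arguments": {"delta_pos": [[0, -0.04, 1], [0, -0.04, 1], [0, -0.04, 1], [0, -0.04, 1], [0, -0.04, 1], [0, -0.04, 1], [0, -0.04, 1], [0, -0.04, 1], [0, -0.04, 1], [0, -0.04, 1]], "rotation": [[0.47, 0, 0], [0.47, 0, 0], [0.47, 0, 0], [0.47, 0, 0], [0.47, 0, 0], [0.47, 0, 0], [0.47, 0, 0], [0.47, 0, 0], [0.47, 0, 0], [0.47, 0, 0]]}}

```text
clock: 3.1
position: [0.5856, -0.1213, 0.2385]
tool_rot: [-0.741, 1.554, -2.517]
force: [-0.2, -0.3, 0.0]
grip_width: 0.0856
```

```bash
python3 -c "
from h import *
print(monitor.observe()['qpos']);to([.4953,-.2925,.16],np.radians(3))"
```

```text
[-0.2119  0.5314  0.4571  1.6899 -0.2555  0.9933  0.1276]
t 3.1 p [ 0.5856 -0.1213  0.2385] y-axis az -11.790739199177212 tilt 0.9623133142681096 F [-0.1852 -0.2759  0.0039] w 0.08555096687361
shift/30mm [ 2.7129 -1.75    6.1687]
 k 1 turn/6deg [-17.464   -0.0156   0.1845]
 k -1 turn/6deg [12.5352  0.1719  0.0146]
```

Call:
{"name": "arm_command", "arguments": {"delta_pos": [[0, -0.25, 0.88], [0, -0.25, 0.88], [0, -0.25, 0.88], [0, -0.25, 0.88], [0, -0.25, 0.88], [0, -0.25, 0.88], [0, -0.25, 0.88], [0.2, 0, 0], [0.2, 0, 0], [0.2, 0, 0]], "rotation": [[0, 0.025, 0], [0, 0.025, 0], [0, 0.025, 0], [0, 0.025, 0], [0, 0.025, 0], [0, 0.025, 0], [0, 0.025, 0], [0.95, 0, 0], [0.95, 0, 0], [0.95, 0, 0]]}}

```text
clock: 4.1
position: [0.4881, -0.3029, 0.2203]
tool_rot: [-1.599, 1.556, 2.592]
force: [0.6, 0.9, -0.0]
grip_width: 0.0856
```

Call:
{"name": "arm_command", "arguments": {"delta_pos": [[0.2, 0, 0], [0.2, 0, 0], [0.2, 0, 0], [0.2, 0, 0], [0.2, 0, 0], [0.2, 0, 0], [0.2, 0, 0], [0.2, 0, 0], [0.2, 0, 0], [0.2, 0, 0]], "rotation": [[0.97, 0, 0], [0.97, 0, 0], [0.97, 0, 0], [0.97, 0, 0], [0.97, 0, 0], [0.97, 0, 0], [0.97, 0, 0], [0.97, 0, 0], [0.97, 0, 0], [0.97, 0, 0]]}}

```text
clock: 5.1
position: [0.486, -0.3013, 0.1556]
tool_rot: [-0.499, 1.551, 2.633]
force: [-1.2, 0.1, 0.0]
grip_width: 0.0854
```

```bash
python3 -c "
from h import *
print(monitor.observe()['qpos']);to([.4953,-.2925,.12],np.radians(3))"
```

```text
[-0.0542  0.7011  0.7674  1.8348 -0.616   0.8833 -0.5677]
t 5.1 p [ 0.486  -0.3013  0.1556] y-axis az -90.56713771398105 tilt 1.1074027711887664 F [-1.2153  0.0517  0.0277] w 0.0854102913705333
shift/30mm [ 1.1843 -0.2851 -0.3285]
 k 1 turn/6deg [29.4049  0.1437 -0.2453]
 k -1 turn/6deg [-0.5938  0.1593  0.0933]
```

Call:
{"name": "arm_command", "arguments": {"delta_pos": [[0.2, -0.14, -0.16], [0.2, -0.14, -0.16], [0.4, 0, 0], [0.4, 0, 0], [0, 0, 0]], "rotation": [[-0.2, 0.08, 0.05], [-0.2, 0.08, 0.04], [-0.2, 0, 0], [0, 0, 0], [0, 0, 0]]}}

```text
clock: 5.6
position: [0.4969, -0.2901, 0.116]
tool_rot: [-3.031, 1.57, 0.18]
force: [-0.5, -0.1, 0.4]
grip_width: 0.0857
```

```bash
python3 -c "
from h import *
to([.4953,-.2925,.033],np.radians(3))
f=optics.grab_frame('top')[:,:,::-1];g=optics.grab_frame('scene')[:,:,::-1]
o=np.zeros((440,800,3),np.uint8);o[:,:360]=cv2.resize(f[210:320,390:480],None,fx=4,fy=4,interpolation=2);o[:,360:]=cv2.resize(g[260:370,300:410],None,fx=4,fy=4,interpolation=2)
cv2.imwrite('pics/pre.png',o)"
```

```text
t 5.6 p [ 0.4969 -0.2901  0.116 ] y-axis az -86.03888402868378 tilt 0.04151282505923227 F [-0.4578 -0.0879  0.3951] w 0.08567709278015104
shift/30mm [2.7683 0.0756 0.0604]
 k 1 turn/6deg [-29.8398  -0.0013  -0.0107]
 k -1 turn/6deg [ 0.1602 -0.0069  0.0008]
```

View pics/pre.png

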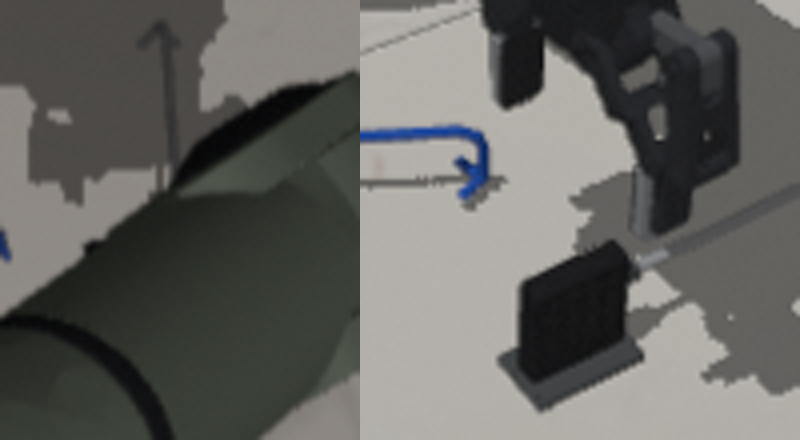

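The near and far fingers straddle the handle (crop about 575,260). Descend and close.

Call:
{"name": "arm_command", "arguments": {"delta_pos": [[0.5, 0.08, 0.06], [0.5, 0, 0], [0.5, 0, 0], [0.5, 0, 0], [0.5, 0, 0], [0.27, 0, 0], [0, 0, 0]], "rotation": [[0.16, 0, 0], [0, 0, 0], [0, 0, 0], [0, 0, 0], [0, 0, 0], [0, 0, 0], [0, 0, 0]]}}

```text
clock: 6.4
position: [0.4955, -0.2938, 0.0274]
tool_rot: [2.719, 1.569, -0.373]
force: [0.4, 0.3, 0.2]
grip_width: 0.0852
```

Call:
{"name": "arm_command", "arguments": {"delta_pos": [[0, 0, 0], [0, 0, 0], [0, 0, 0], [0, 0, 0], [0, 0, 0], [0, 0, 0], [0, 0, 0], [0, 0, 0]], "rotation": [[0, 0, 0], [0, 0, 0], [0, 0, 0], [0, 0, 0], [0, 0, 0], [0, 0, 0], [0, 0, 0], [0, 0, 0]], "gripper": 1, "grip_force": 70}}

```text
clock: 7.2
position: [0.4965, -0.2942, 0.0292]
tool_rot: [2.717, 1.566, -0.374]
force: [-0.2, -0.4, -1.5]
grip_width: 0.0129
```

```bash
python3 -c "
from h import *
to([.4953,-.2925,.033],np.radians(3))"
```

```text
t 7.2 p [ 0.4965 -0.2942  0.0292] y-axis az -87.09232708367016 tilt 0.2560384355168935 F [-0.229  -0.4318 -1.462 ] w 0.012889102244650556
shift/30mm [-0.1257 -0.0568  0.0352]
 k 1 turn/6deg [29.9846 -0.0276  0.061 ]
 k -1 turn/6deg [-0.0154 -0.0389 -0.0176]
```

Call:
{"name": "arm_command", "arguments": {"delta_pos": [[-0.2, 0, 0], [-0.5, 0, 0], [-0.8, 0, 0], [-0.8, 0, 0], [-0.8, 0, 0], [-0.3, -0.4, 0.1], [0, -0.8, 0.15], [0, -1, 0.15], [0, -1, 0.15], [0, -1, 0.15]], "rotation": [[0, 0, 0], [0, 0, 0], [0, 0, 0], [0, 0, 0], [0, 0, 0], [0.2, 0, 0], [0.4, 0, 0], [0.4, 0, 0], [0.4, 0, 0], [0.2, 0, 0]]}}

```text
clock: 8.2
position: [0.4776, -0.1689, 0.1446]
tool_rot: [2.928, 1.56, -0.346]
force: [1.3, 0.4, -2.0]
grip_width: 0.0134
```

Call:
{"name": "arm_command", "arguments": {"delta_pos": [[0, -1, 0.15], [0, -1, 0.15], [0, -1, 0.15], [0, -1, 0.15], [0, -1, 0], [0, -1, 0], [0, 0, 0]], "rotation": [[0, 0, 0], [0, 0, 0], [0, 0, 0], [0, 0, 0], [0, 0, 0], [0, 0, 0], [0, 0, 0]]}}

```text
clock: 8.9
position: [0.4831, 0.0234, 0.1514]
tool_rot: [-2.793, 1.556, 0.217]
force: [0.8, 0.3, -2.0]
grip_width: 0.0135
```

```bash
python3 -c "
from h import *
to([.437,.0338,.08],np.radians(-6.5))
f=optics.grab_frame('top')[:,:,::-1];g=optics.grab_frame('scene')[:,:,::-1]
cv2.imwrite('pics/top2.png',f);cv2.imwrite('pics/scene2.png',g)
o=np.zeros((440,800,3),np.uint8);o[:,:400]=cv2.resize(f[160:270,260:360],None,fx=4,fy=4,interpolation=2);o[:,400:]=cv2.resize(g[180:290,270:370],None,fx=4,fy=4,interpolation=2)
cv2.imwrite('pics/c2.png',o)"
```

```text
t 8.9 p [0.4831 0.0234 0.1514] y-axis az -97.52667518257987 tilt 0.8666035037794547 F [ 0.8408  0.3084 -2.0422] w 0.013489121025437145
shift/30mm [ 2.3578 -0.1303  1.6022]
 k 1 turn/6deg [29.8277  0.0752  0.2127]
 k -1 turn/6deg [-0.1715 -0.1362  0.0481]
```

View pics/c2.png

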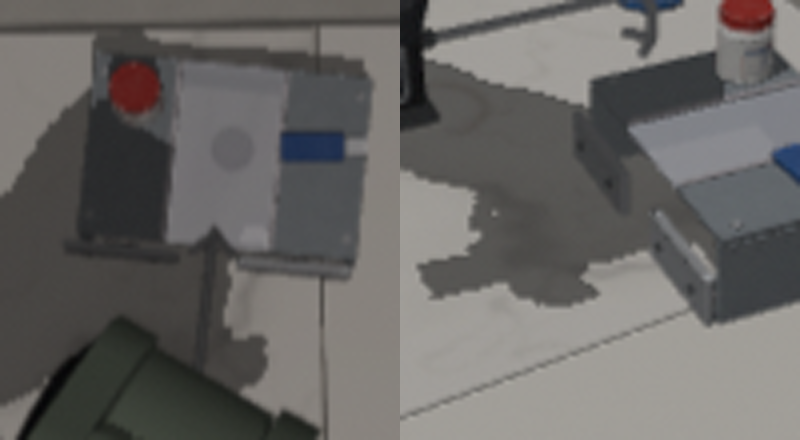

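The hook (top crop apex at 215,232) is above the fence in line with the slot. I'll check the tip offset from this view, then back off, level and lower.

```bash
python3 -c "
from h import *
s,p,r=pose();M=r.as_matrix()
for z in(.128,.132):print(cast('top',260+215/4-.4,160+232/4-.4,z))
xr=-M[:,2];print('xr',xr,'pred',p+.152*xr+np.array([0,0,-.019]))
# scene: hook at crop (640,40)
print(proj('scene',p+.152*xr+np.array([0,0,-.019])),'seen ~',270+240/4,180+40/4)"
```

```text
[0.6336 0.0043 0.128 ]
[0.6331 0.0042 0.132 ]
xr [ 0.9908 -0.1344  0.0149] pred [ 0.6334 -0.0004  0.1348]
[333.567  188.9432] seen ~ 330.0 190.0
```

Call:
{"name": "arm_command", "arguments": {"delta_pos": [[0, -0.05, 0.6], [0, -0.05, 0.6], [0, 0, 0.5], [0, 0, 0], [0.4, 0, 0], [0.4, 0, 0], [0.4, 0, 0], [0.4, 0, 0], [0.4, 0, 0], [0, 0, 0]], "rotation": [[-0.06, -0.05, 0.02], [-0.06, -0.04, 0.02], [-0.06, -0.04, 0.02], [0, 0, 0], [0, 0, 0], [0, 0, 0], [0, 0, 0], [0, 0, 0], [0, 0, 0], [0, 0, 0]]}}

```text
clock: 10.0
position: [0.4348, 0.0207, 0.0938]
tool_rot: [-2.969, 1.562, 0.042]
force: [0.4, -0.2, -1.9]
grip_width: 0.013
```

```bash
python3 -c "
from h import *
to([.437,.0338,.0317],np.radians(-6.5))"
```

```text
t 10.0 p [0.4348 0.0207 0.0938] y-axis az -97.4740913243594 tilt 0.4893506088738834 F [ 0.3514 -0.1699 -1.8619] w 0.012974363063491276
shift/30mm [ 2.0694 -0.4398  0.0004]
 k 1 turn/6deg [29.8373  0.0208  0.1257]
 k -1 turn/6deg [-0.1624 -0.0805  0.0133]
```

Call:
{"name": "arm_command", "arguments": {"delta_pos": [[0.4, -0.2, 0], [0.4, -0.17, 0], [0.4, 0, 0], [0.4, 0, 0], [0.2, 0, 0], [0.1, 0, 0], [0, 0, 0]], "rotation": [[0, -0.02, 0.01], [0, -0.02, 0.01], [0, 0, 0.01], [0, 0, 0], [0, 0, 0], [0, 0, 0], [0, 0, 0]]}}

```text
clock: 10.7
position: [0.4402, 0.0298, 0.0369]
tool_rot: [3.121, 1.562, -0.156]
force: [-0.3, -0.8, -1.2]
grip_width: 0.013
```

```bash
cat >> h.py <<'E'
c0=np.array([.6346,.0060]);ry=np.radians(-6.5);RX=np.array([np.cos(ry),np.sin(ry)]);RY=np.array([-RX[1],RX[0]])
LAT=.0045
def rf():
    s,p,r=pose();M=r.as_matrix();xr=-M[:,2];yr=-M[:,1]
    t=p+.152*xr+LAT*yr-np.array([0,0,.0192]);d=t[:2]-c0
    print("t",round(s['clock'],2),"TCPz %.4f tip depth %.1f lat %.1f z %.1f"%(p[2],d@RX*1e3,d@RY*1e3,t[2]*1e3),"F riser x %.1f y %.1f z %.1f"%(s['force'][:2]@RX,s['force'][:2]@RY,s['force'][2]),"jawyaw %.2f pitch %.2f roll %.2f"%(np.degrees(np.arctan2(xr[1],xr[0])),np.degrees(np.arcsin(xr[2])),np.degrees(np.arcsin(yr[2]))),"w %.4f"%s['grip_width'])
    return t
E
python3 -c "
from h import *
rf()
f=optics.grab_frame('top')[:,:,::-1];g=optics.grab_frame('scene')[:,:,::-1]
cv2.imwrite('pics/top3.png',f);cv2.imwrite('pics/scene3.png',g)
o=np.zeros((500,800,3),np.uint8);o[:,:400]=cv2.resize(f[180:280,275:355],None,fx=5,fy=5,interpolation=2);o[:,400:]=cv2.resize(g[200:300,285:365],None,fx=5,fy=5,interpolation=2)
cv2.imwrite('pics/c3.png',np.clip(o*1.5,0,255).astype('uint8'))"
```

```text
t 10.7 TCPz 0.0369 tip depth -43.8 lat 2.9 z 19.0 F riser x -0.2 y -0.8 z -1.2 jawyaw -7.74 pitch 0.48 roll -0.01 w 0.0130
```

View pics/c3.png

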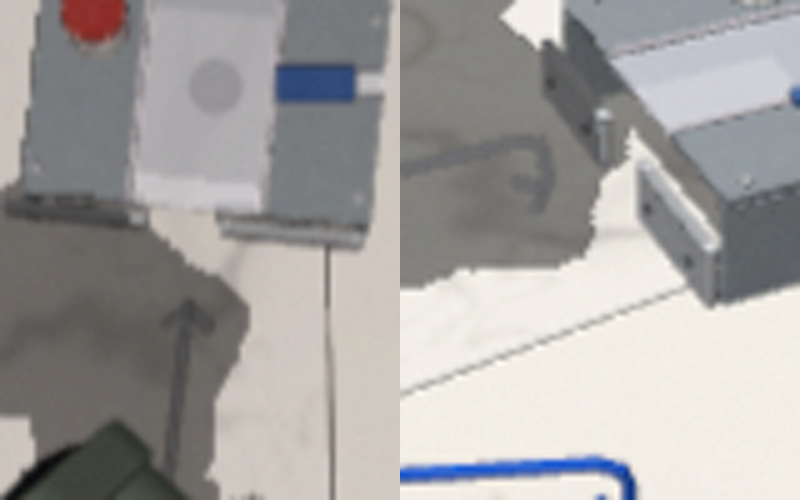

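```bash
python3 -c "
from h import *
t=rf();k=lambda x,y:(275+x/5-.4,180+y/5-.4)
def L(n,q,z):
    d=cast('top',*k(*q),z)[:2]-c0;print(n,'depth %.1f lat %.1f'%(d@RX*1e3,d@RY*1e3))
L('tip apex',(188,305),.018);L('mid wings',(187.5,323),.018);L('slotL',(148,219),.03);L('slotR',(218,228),.03);L('bar',(172,470),.048);L('bar2',(185,340),.048)
L('bung',(215,87),.025)"
```

```text
t 10.8 TCPz 0.0372 tip depth -43.8 lat 3.0 z 19.3 F riser x 0.3 y -0.1 z -1.7 jawyaw -7.74 pitch 0.51 roll -0.00 w 0.0132
tip apex depth -45.6 lat -0.3
mid wings depth -54.8 lat -0.9
slotL depth -5.3 lat 23.6
slotR depth -6.5 lat -12.0
bar depth -130.5 lat -1.5
bar2 depth -65.8 lat -1.6
bung depth 65.5 lat -3.4
```

The hook apex is seen at lateral −0.5 mm in the riser frame and the slot spans −12 to 23.6 mm (centre 5.8). I'll shift left about 6 mm, lower, and go in gently, feeling the slot sides.

Call:
{"name": "arm_command", "arguments": {"delta_pos": [[0.05, -0.12, 0], [0.06, -0.1, 0], [0, 0, -0.4], [0, 0, -0.4], [0, 0, -0.1], [0, 0, 0]], "rotation": [[0, -0.02, 0], [0, -0.02, 0], [0, 0, 0], [0, 0, 0], [0, 0, 0], [0, 0, 0]]}}

```text
clock: 11.4
position: [0.4715, 0.0337, 0.0347]
tool_rot: [-3.083, 1.564, -0.075]
force: [-0.4, -0.4, -1.0]
grip_width: 0.0136
```

```bash
sed -i 's/LAT=.0045/LAT=.001/;s/p+.152\*xr+LAT/p+.150*xr+LAT/' h.py; python3 -c "
from h import *
rf()"
```

```text
t 11.4 TCPz 0.0347 tip depth -15.2 lat 7.0 z 16.5 F riser x -0.3 y -0.4 z -1.0 jawyaw -7.66 pitch 0.36 roll 0.02 w 0.0136
```

Call:
{"name": "arm_command", "arguments": {"delta_pos": [[0.1, 0.03, 0], [0, 0.01, -0.1], [0, 0, -0.15], [0, 0, -0.15], [0, 0, 0]], "rotation": [[0, 0, 0], [0, 0, 0], [0, 0, 0], [0, 0, 0], [0, 0, 0]]}}

```text
clock: 11.9
position: [0.4838, 0.0303, 0.0315]
tool_rot: [-3.103, 1.565, -0.096]
force: [0.9, -0.1, -1.6]
grip_width: 0.0131
```

```bash
python3 -c "
from h import *
rf()"
```

```text
t 11.9 TCPz 0.0315 tip depth -2.6 lat 5.0 z 13.1 F riser x 0.9 y -0.0 z -1.6 jawyaw -7.70 pitch 0.33 roll 0.01 w 0.0131
```

Call:
{"name": "arm_command", "arguments": {"delta_pos": [[0, -0.05, 0], [0, -0.05, 0], [0, 0, 0]], "rotation": [[0, 0, 0], [0, 0, 0], [0, 0, 0]]}}

```text
clock: 12.2
position: [0.484, 0.0336, 0.0314]
tool_rot: [-3.093, 1.565, -0.086]
force: [-0.4, 0.4, -2.7]
grip_width: 0.013
```

```bash
python3 -c "
from h import *
rf()"
```

```text
t 12.2 TCPz 0.0314 tip depth -2.7 lat 8.3 z 13.1 F riser x -0.4 y 0.4 z -2.7 jawyaw -7.70 pitch 0.31 roll 0.02 w 0.0130
```

Call:
{"name": "arm_command", "arguments": {"delta_pos": [[0, 0.07, 0], [0, 0, -0.12], [0, 0, -0.12], [0, 0, 0]], "rotation": [[0, 0, 0], [0, 0, 0], [0, 0, 0], [0, 0, 0]]}}

```text
clock: 12.6
position: [0.4914, 0.0304, 0.0316]
tool_rot: [-3.079, 1.565, -0.071]
force: [-0.8, -0.3, -1.5]
grip_width: 0.013
```

```bash
python3 -c "
from h import *
rf()"
```

```text
t 12.6 TCPz 0.0316 tip depth 4.9 lat 5.9 z 13.2 F riser x -0.7 y -0.4 z -1.5 jawyaw -7.69 pitch 0.32 roll 0.02 w 0.0130
```

Call:
{"name": "arm_command", "arguments": {"delta_pos": [[0, -0.05, 0], [0, -0.05, 0], [0, 0, 0]], "rotation": [[0, 0, 0], [0, 0, 0], [0, 0, 0]]}}

```text
clock: 12.9
position: [0.4918, 0.0336, 0.0315]
tool_rot: [-3.085, 1.565, -0.077]
force: [-0.3, 0.1, -1.9]
grip_width: 0.0131
```

```bash
python3 -c "
from h import *
rf()"
```

```text
t 12.9 TCPz 0.0315 tip depth 5.0 lat 9.1 z 13.1 F riser x -0.3 y 0.1 z -1.9 jawyaw -7.69 pitch 0.31 roll 0.02 w 0.0131
```

Call:
{"name": "arm_command", "arguments": {"delta_pos": [[0, -0.04, 0], [0, 0, 0]], "rotation": [[0, 0, 0], [0, 0, 0]]}}

```text
clock: 13.1
position: [0.492, 0.035, 0.0315]
tool_rot: [-3.076, 1.565, -0.069]
force: [-0.5, -0.5, -2.0]
grip_width: 0.0131
```

Call:
{"name": "arm_command", "arguments": {"delta_pos": [[0, -0.04, 0], [0, 0, 0]], "rotation": [[0, 0, 0], [0, 0, 0]]}}

```text
clock: 13.3
position: [0.492, 0.036, 0.0315]
tool_rot: [-3.14, 1.565, -0.133]
force: [-1.1, -1.4, -2.3]
grip_width: 0.013
```

```bash
python3 -c "
from h import *
rf()"
```

```text
t 13.3 TCPz 0.0315 tip depth 4.9 lat 11.5 z 13.1 F riser x -0.9 y -1.5 z -2.3 jawyaw -7.72 pitch 0.30 roll 0.00 w 0.0130
```

Call:
{"name": "arm_command", "arguments": {"delta_pos": [[0, 0.12, 0], [0, 0.12, 0], [0, 0.03, 0], [0, 0, 0]], "rotation": [[0, 0, 0], [0, 0, 0], [0, 0, 0], [0, 0, 0]]}}

```text
clock: 13.7
position: [0.4908, 0.0271, 0.0315]
tool_rot: [-3.133, 1.566, -0.126]
force: [-0.6, 0.5, -2.2]
grip_width: 0.0129
```

```bash
python3 -c "
from h import *
rf()"
```

```text
t 13.7 TCPz 0.0315 tip depth 4.7 lat 2.6 z 13.1 F riser x -0.6 y 0.5 z -2.2 jawyaw -7.71 pitch 0.30 roll 0.00 w 0.0129
```

Call:
{"name": "arm_command", "arguments": {"delta_pos": [[0, 0.04, 0], [0, 0, 0]], "rotation": [[0, 0, 0], [0, 0, 0]]}}

```text
clock: 13.9
position: [0.4907, 0.0262, 0.0316]
tool_rot: [-3.015, 1.566, -0.007]
force: [0.7, 1.7, -2.7]
grip_width: 0.0133
```

```bash
python3 -c "
from h import *
rf()"
```

```text
t 13.9 TCPz 0.0316 tip depth 4.7 lat 1.7 z 13.1 F riser x 0.6 y 1.8 z -2.7 jawyaw -7.68 pitch 0.29 roll 0.04 w 0.0133
```

The slot sides were felt lightly at rod readings of about 11.0 and 2.2, so the centre is about 6.6, which agrees with the camera. Now in, aside, past the bung.

Call:
{"name": "arm_command", "arguments": {"delta_pos": [[0, -0.16, 0], [0, 0, -0.3], [0, 0, -0.3], [0, 0, -0.3], [0, 0, 0]], "rotation": [[0, 0, 0], [0, 0, 0], [0, 0, 0], [0, 0, 0], [0, 0, 0]]}}

```text
clock: 14.4
position: [0.5212, 0.0277, 0.0318]
tool_rot: [-3.084, 1.565, -0.076]
force: [0.1, -0.2, -1.2]
grip_width: 0.0133
```

```bash
python3 -c "
from h import *
rf()"
```

```text
t 14.4 TCPz 0.0318 tip depth 34.8 lat 6.7 z 13.5 F riser x 0.1 y -0.2 z -1.2 jawyaw -7.65 pitch 0.34 roll 0.02 w 0.0133
```

Call:
{"name": "arm_command", "arguments": {"delta_pos": [[0, -0.3, 0], [0, -0.3, 0], [0, -0.25, 0], [0, 0, 0]], "rotation": [[0, 0, 0], [0, 0, 0], [0, 0, 0], [0, 0, 0]]}}

```text
clock: 14.8
position: [0.5245, 0.0555, 0.0315]
tool_rot: [-3.052, 1.566, -0.044]
force: [0.8, 0.3, -2.7]
grip_width: 0.0131
```

```bash
python3 -c "
from h import *
rf()"
```

```text
t 14.8 TCPz 0.0315 tip depth 35.0 lat 34.7 z 13.0 F riser x 0.8 y 0.4 z -2.7 jawyaw -7.65 pitch 0.29 roll 0.03 w 0.0131
```

Call:
{"name": "arm_command", "arguments": {"delta_pos": [[0, 0, -0.4], [0, 0, -0.4], [0, 0, -0.4], [0, 0, -0.4], [0, 0, -0.3], [0, 0, -0.1], [0, 0, 0]], "rotation": [[0, 0, 0], [0, 0, 0], [0, 0, 0], [0, 0, 0], [0, 0, 0], [0, 0, 0], [0, 0, 0]]}}

```text
clock: 15.5
position: [0.5863, 0.0478, 0.0316]
tool_rot: [3.104, 1.567, -0.17]
force: [-0.1, -0.4, -1.3]
grip_width: 0.0135
```

```bash
python3 -c "
from h import *
rf()
f=optics.grab_frame('top')[:,:,::-1]
cv2.imwrite('pics/top4.png',f)
cv2.imwrite('pics/c4.png',np.clip(cv2.resize(f[155:255,265:365],None,fx=5,fy=5,interpolation=2)*1.4,0,255).astype('uint8'))"
```

```text
t 15.5 TCPz 0.0316 tip depth 97.3 lat 34.2 z 13.0 F riser x -0.1 y -0.4 z -1.3 jawyaw -7.57 pitch 0.23 roll -0.01 w 0.0135
```

View pics/c4.png

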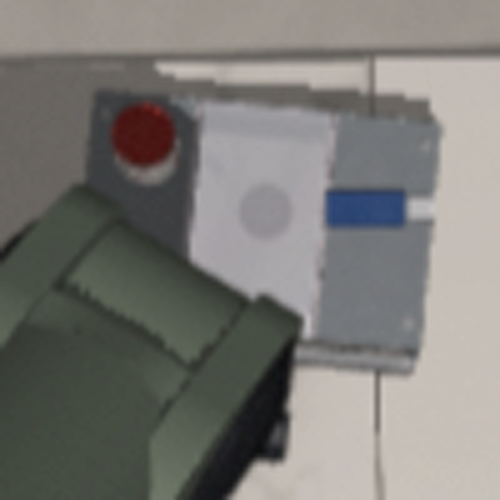

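The bung is still in place and the rod is past it. Swing in behind.

Call:
{"name": "arm_command", "arguments": {"delta_pos": [[0, 0, -0.08], [0, 0.4, 0], [0, 0.4, -0.02], [0, 0.3, -0.02], [0, 0.1, 0], [0, 0, 0]], "rotation": [[0, 0, 0], [0, 0, 0], [0, 0, 0], [0, 0, 0], [0, 0, 0], [0, 0, 0]]}}

```text
clock: 16.15
position: [0.5833, 0.0073, 0.0318]
tool_rot: [3.033, 1.568, -0.243]
force: [0.7, 0.4, -2.4]
grip_width: 0.0134
```

```bash
python3 -c "
from h import *
rf()
f=optics.grab_frame('top')[:,:,::-1]
cv2.imwrite('pics/top5.png',f)
cv2.imwrite('pics/c5.png',np.clip(cv2.resize(f[155:255,265:365],None,fx=5,fy=5,interpolation=2)*1.4,0,255).astype('uint8'))"
```

```text
t 16.15 TCPz 0.0318 tip depth 98.9 lat -6.5 z 13.1 F riser x 0.6 y 0.5 z -2.4 jawyaw -7.67 pitch 0.18 roll -0.02 w 0.0134
```

View pics/c5.png

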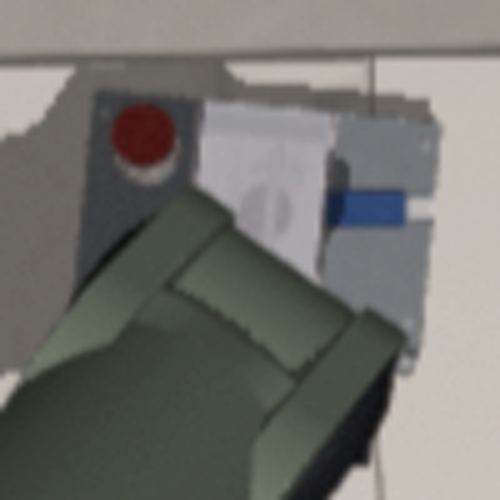

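The hook apex (278,143) is behind the bung (266,212), about 2.5 mm to its right. Correct left and draw.

Call:
{"name": "arm_command", "arguments": {"delta_pos": [[0, -0.06, 0.1], [0, 0, 0.2], [0, -0.04, 0.2], [0, -0.04, 0.2], [0, -0.04, 0.2], [0, 0, 0]], "rotation": [[0, 0, 0], [0, 0, 0], [0, 0, 0], [0, 0, 0], [0, 0, 0], [0, 0, 0]]}}

```text
clock: 16.8
position: [0.5545, 0.0191, 0.0316]
tool_rot: [-3.006, 1.568, 0.004]
force: [0.2, -0.3, -1.4]
grip_width: 0.0129
```

```bash
python3 -c "
from h import *
rf()"
```

```text
t 16.8 TCPz 0.0316 tip depth 69.0 lat 2.2 z 12.7 F riser x 0.2 y -0.3 z -1.4 jawyaw -7.53 pitch 0.14 roll 0.02 w 0.0129
```

Call:
{"name": "arm_command", "arguments": {"delta_pos": [[0, -0.03, 0.2], [0, -0.03, 0.2], [0, -0.03, 0.2], [0, -0.02, 0.2], [0, 0, 0]], "rotation": [[0, 0, 0], [0, 0, 0], [0, 0, 0], [0, 0, 0], [0, 0, 0]]}}

```text
clock: 17.3
position: [0.5291, 0.0262, 0.0316]
tool_rot: [-2.986, 1.568, 0.025]
force: [0.3, -0.0, -1.8]
grip_width: 0.0133
```

```bash
python3 -c "
from h import *
rf()
f=optics.grab_frame('top')[:,:,::-1];g=optics.grab_frame('scene')[:,:,::-1]
o=np.zeros((500,800,3),np.uint8);o[:,:400]=cv2.resize(f[160:260,285:365],None,fx=5,fy=5,interpolation=2);o[:,400:]=cv2.resize(g[190:290,290:370],None,fx=5,fy=5,interpolation=2)
cv2.imwrite('pics/c6.png',np.clip(o*1.5,0,255).astype('uint8'))"
```

```text
t 17.3 TCPz 0.0316 tip depth 42.9 lat 6.5 z 12.8 F riser x 0.3 y 0.0 z -1.8 jawyaw -7.52 pitch 0.16 roll 0.02 w 0.0133
```

View pics/c6.png

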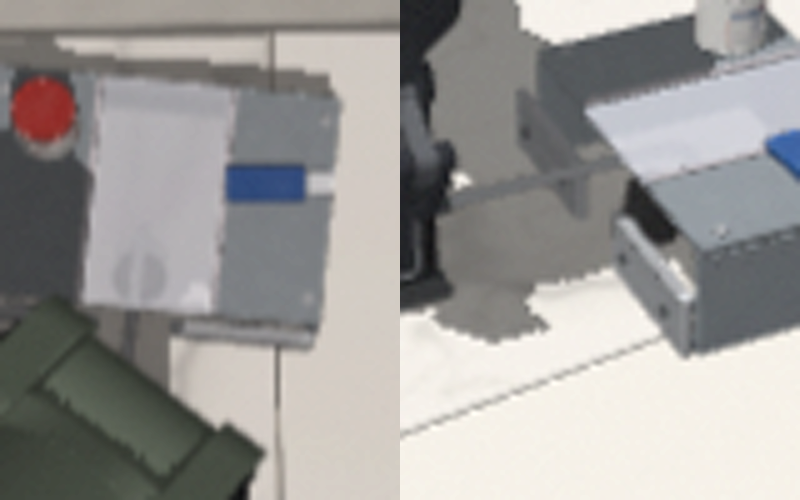

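The bung (138,275) is centred on the bar and in line with the slot. Keep drawing straight out.

Call:
{"name": "arm_command", "arguments": {"delta_pos": [[0, 0, 0.2], [0, 0.01, 0.2], [0, 0, 0.2], [0, 0, 0]], "rotation": [[0, 0, 0], [0, 0, 0], [0, 0, 0], [0, 0, 0]]}}

```text
clock: 17.8
position: [0.5108, 0.0279, 0.0316]
tool_rot: [-3.122, 1.567, -0.112]
force: [-0.3, -0.5, -2.3]
grip_width: 0.0135
```

```bash
python3 -c "
from h import *
rf()"
```

```text
t 17.8 TCPz 0.0316 tip depth 24.5 lat 6.0 z 12.9 F riser x -0.3 y -0.6 z -2.3 jawyaw -7.54 pitch 0.21 roll 0.00 w 0.0135
```

Call:
{"name": "arm_command", "arguments": {"delta_pos": [[0, 0.01, 0.2], [0, 0, 0.2], [0, 0.01, 0.2], [0, 0, 0]], "rotation": [[0, 0, 0], [0, 0, 0], [0, 0, 0], [0, 0, 0]]}}

```text
clock: 18.2
position: [0.4911, 0.0298, 0.0316]
tool_rot: [-3.107, 1.567, -0.097]
force: [0.1, 0.1, -1.9]
grip_width: 0.0134
```

```bash
python3 -c "
from h import *
rf()"
```

```text
t 18.2 TCPz 0.0316 tip depth 4.7 lat 5.7 z 12.9 F riser x 0.1 y 0.1 z -1.9 jawyaw -7.54 pitch 0.21 roll 0.01 w 0.0134
```

Call:
{"name": "arm_command", "arguments": {"delta_pos": [[0, -0.02, 0.2], [0, 0, 0.2], [0, 0, 0.3], [0, 0, 0.3], [0, 0, 0.3], [0, 0, 0.3], [0, 0, 0.2], [0, 0, 0]], "rotation": [[0, 0, 0], [0, 0, 0], [0, 0, 0], [0, 0, 0], [0, 0, 0], [0, 0, 0], [0, 0, 0], [0, 0, 0]]}}

```text
clock: 19.0
position: [0.4324, 0.0382, 0.0315]
tool_rot: [-3.108, 1.567, -0.098]
force: [0.6, -0.1, -2.4]
grip_width: 0.0131
```

```bash
python3 -c "
from h import *
rf()
f=optics.grab_frame('top')[:,:,::-1];g=optics.grab_frame('scene')[:,:,::-1]
o=np.zeros((500,800,3),np.uint8);o[:,:400]=cv2.resize(f[180:280,275:355],None,fx=5,fy=5,interpolation=2);o[:,400:]=cv2.resize(g[200:300,270:350],None,fx=5,fy=5,interpolation=2)
cv2.imwrite('pics/c7.png',np.clip(o*1.5,0,255).astype('uint8'))"
```

```text
t 19.0 TCPz 0.0315 tip depth -54.5 lat 7.4 z 12.9 F riser x 0.6 y -0.0 z -2.4 jawyaw -7.53 pitch 0.20 roll 0.01 w 0.0131
```

View pics/c7.png

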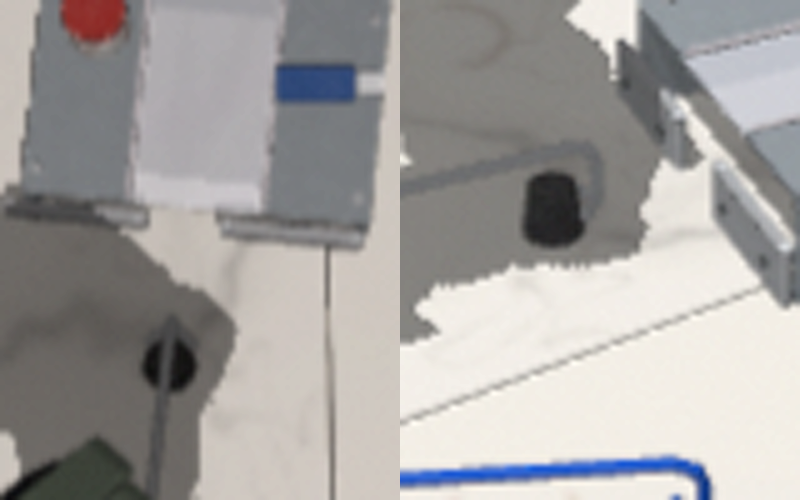

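The bung stands clear in front of the fence (top crop 168,363) and the hook is out too. Lower the rod onto its foot.

Call:
{"name": "arm_command", "arguments": {"delta_pos": [[0, 0, -0.1], [0.04, 0, 0], [0.02, 0, 0], [0, 0, 0]], "rotation": [[0, 0, 0], [0, 0, 0], [0, 0, 0], [0, 0, 0]]}}

```text
clock: 19.5
position: [0.4378, 0.0375, 0.0295]
tool_rot: [3.092, 1.566, -0.181]
force: [-0.0, -0.1, -1.3]
grip_width: 0.0133
```

```bash
python3 -c "
from h import *
rf()"
```

```text
t 19.5 TCPz 0.0295 tip depth -49.2 lat 7.3 z 11.0 F riser x -0.0 y -0.1 z -1.3 jawyaw -7.53 pitch 0.29 roll -0.01 w 0.0133
```

Call:
{"name": "arm_command", "arguments": {"delta_pos": [[0.03, 0, 0], [0, 0, 0]], "rotation": [[0, 0, 0], [0, 0, 0]]}}

```text
clock: 19.7
position: [0.4378, 0.0375, 0.029]
tool_rot: [-3.047, 1.565, -0.037]
force: [-0.6, 0.4, -0.6]
grip_width: 0.0132
```

Call:
{"name": "arm_command", "arguments": {"delta_pos": [[0.03, 0, 0], [0, 0, 0]], "rotation": [[0, 0, 0], [0, 0, 0]]}}

```text
clock: 19.9
position: [0.4379, 0.0374, 0.0291]
tool_rot: [-2.789, 1.564, 0.22]
force: [0.4, -0.3, -1.3]
grip_width: 0.0132
```

Call:
{"name": "arm_command", "arguments": {"delta_pos": [[0.05, 0, 0], [0, 0, 0]], "rotation": [[0, 0, 0], [0, 0, 0]]}}

```text
clock: 20.1
position: [0.4381, 0.0374, 0.0292]
tool_rot: [-2.561, 1.562, 0.447]
force: [0.4, -0.1, -1.5]
grip_width: 0.0132
```

```bash
python3 -c "
from h import *
rf()"
```

```text
t 20.1 TCPz 0.0292 tip depth -48.8 lat 6.9 z 11.1 F riser x 0.4 y -0.0 z -1.5 jawyaw -7.65 pitch 0.41 roll 0.27 w 0.0132
```

Call:
{"name": "arm_command", "arguments": {"delta_pos": [[0, 0, 0], [0, 0, 0], [0, 0, 0], [0, 0, 0], [0, 0, 0], [0, 0, 0], [0, 0, 0], [0, 0, 0]], "rotation": [[0, 0, 0], [0, 0, 0], [0, 0, 0], [0, 0, 0], [0, 0, 0], [0, 0, 0], [0, 0, 0], [0, 0, 0]], "gripper": -1}}

```text
clock: 20.9
position: [0.4382, 0.0373, 0.0288]
tool_rot: [-2.608, 1.563, 0.4]
force: [-0.6, 0.4, -0.2]
grip_width: 0.0853
```

Call:
{"name": "arm_command", "arguments": {"delta_pos": [[-0.3, 0, 0], [-0.5, 0, 0], [-0.8, 0, 0], [-0.8, 0, 0], [-0.8, 0, 0], [-0.8, 0, 0], [-0.8, 0, 0], [-0.5, 0, 0], [0, 0, 0], [0, 0, 0]], "rotation": [[0, 0, 0], [0, 0, 0], [0, 0, 0], [0, 0, 0], [0, 0, 0], [0, 0, 0], [0, 0, 0], [0, 0, 0], [0, 0, 0], [0, 0, 0]]}}

```text
clock: 21.9
position: [0.4346, 0.0355, 0.198]
tool_rot: [-2.25, 1.565, 0.753]
force: [0.0, 0.4, 0.4]
grip_width: 0.0854
```

```bash
python3 -c "
from h import *
rf()
f=optics.grab_frame('top')[:,:,::-1];g=optics.grab_frame('scene')[:,:,::-1]
o=np.zeros((560,800,3),np.uint8);o[:,:400]=cv2.resize(f[160:300,270:370],None,fx=4,fy=4,interpolation=2);o[:,400:]=cv2.resize(g[160:300,230:330],None,fx=4,fy=4,interpolation=2)
cv2.imwrite('pics/c8.png',np.clip(o*1.5,0,255).astype('uint8'));print(bot.__class__)
a=cv2.imread('pics/scene0.png').astype(int);
for n,(u,v) in dict(jar=(357,187),dropper=(245,187),tape=(452,282)).items():
    print(n,abs(a-g)[v-12:v+13,u-12:u+13].mean())"
```

```text
t 21.9 TCPz 0.1980 tip depth -52.1 lat 4.0 z 179.3 F riser x -0.0 y 0.4 z 0.4 jawyaw -7.90 pitch 0.21 roll 0.26 w 0.0854
<class 'host.Robot'>
jar 1.5946666666666667
dropper 17.349333333333334
tape 1.5024
```

View pics/c8.png

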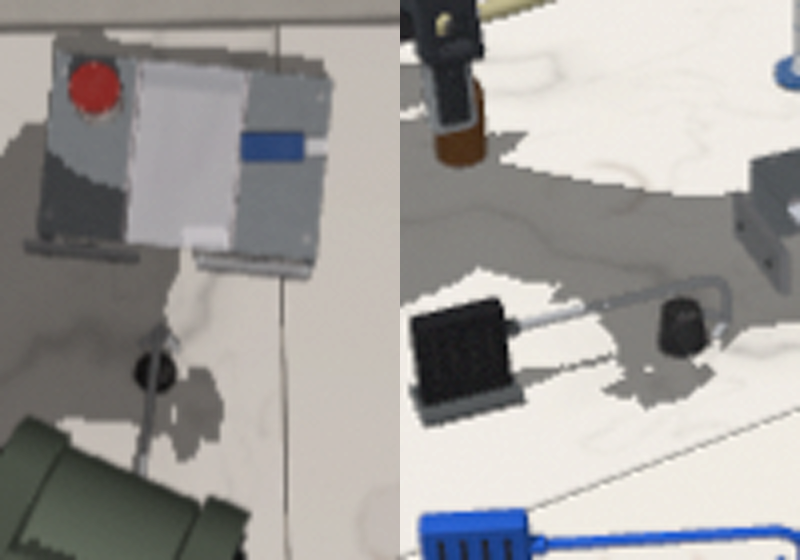

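The rod stands on its foot with its hook out and the bung upright, both clear of the fence. The dropper is only partly hidden by the gripper in this view. Handing in.

```bash
python3 -c "
from workcell import bot
print(bot.job_done())"
```

```text
the job is handed in; nothing more can be done
None
```

The bung is out in front of the fence and the rod is set down on its foot, its hook in front of the fence too. I handed the job in at about 22 s of the 72 s allowed.

- **Finding the slot:** I gripped the black-handled steel rod and felt both sides of the slot with the hook. The side force read under 2 N at each touch, and the two contacts put the slot's middle within about 1 mm of the camera's estimate.
- **Drawing the bung out:** I went in through the slot, passed to the left of the bung, hooked behind it and drew it straight out. Every force reading in the gap stayed under 3 N, most of that the rod's own weight.
- **Last checks:** The final pictures show the bung upright and well clear in front of the fence. The hook tip was about 40 mm in front of the fence when I let go, and the gripper then rose clear of everything.
- **Bystanders:** The jar and tape patches of the picture match the starting picture. The dropper patch differed because the gripper was in front of it. Its visible lower part stands upright where it was, and the rod was never carried near it.
- **Disagreement:** One early camera reading of the hook's sideways offset was about 3 mm out. I corrected it from a closer view before going in.

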